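# Centre the blue-glazed dish on the banding wheel

### The arm

A 6-joint arm with a two-finger parallel gripper is mounted at the origin on the work surface. World frame = base frame: x ahead of the robot, y to its left, z up, the work surface at z = 0. Lengths are in m, angles in rad, forces in N, time in s.
With the tool pointing down it reaches from about 0.275 to 0.875 m from the base axis. Payload 12.5 kg.
Tool frame: the origin (TCP) lies on the centre line of the jaws, within the pads' length; the fingertips stand r.finger_overhang ahead of it and the grasp point (between the pads) lies 3 mm ahead of it (r.finger_overhang is the distance from the TCP to the fingertips, in m); z points along the fingers, y is the direction in which the jaws open and shut (so a half turn about z gives the same grasp; the last joint's range is limited). The gripper opens to 85 mm and grips with 20 to 120 N. Pads are 22 mm wide; open, the fingers measure 114 mm over their backs; the gripper's body (76 mm by 85 mm) begins 54 mm behind the grasp point. The pads swing forward as they close: fully open they stand 13 mm farther back than shut.
Start: joints at [1.127, 0.351, 1.652, -0, 1.139, -0.085], TCP at [0.193, 0.515, 0.253] pointing down, gripper open.
Joint ranges: [-2.75, 2.75], [-0.79, 2.1], [0.01, 2.65], [-1.57, 4.71], [0.07, 3.14], [-2.87, 2.87]. Speed limits (rad/s): [2.22, 2.22, 2.79, 3.14, 3.14, 3.14].

### API

Orientations are given as a unit quaternion [x, y, z, w].
In Python, from cell import r, optics gives the robot as it stands. The module is installed in compiled form; this text tells all that it offers. Calls block until the motion is done:
- r.move_to(position, orientation): joint-space move of the TCP to a pose.
- r.move_linear(position, rot=None, vel=0.15): straight line of the TCP; rot=None keeps the orientation; vel is the mean speed in m/s.
- r.set_joints(angles): joint-space move.
- r.set_gripper(opening, squeeze=None): opening from 0.0 (shut) to 1.0 (fully open); squeeze is the grip in N (None keeps the last); returns when the fingers have stopped.
- r.sleep(seconds).
- r.inverse_kinematics(position, orientation): joint angles nearest the present ones, or None.
- optics.get_image(name): name is "scene" or "top"; returns a dict with "pixels" (420x560x3 uint8, red, green, blue), "depth" (420x560 float32, m along the optical axis (not along the pixel's ray), 0 where there is no reading), "fx", "fy", "cx", "cy" (pixels), "camera_from_world" (4x4, takes a point from world to camera coordinates). Camera axes: x right, y down, z forward; pixel columns grow to the right and rows downward; lengths in m; the calibration is good to about 2 mm. A picture is of the moment at which its call begins.
A pose or a line that the arm cannot do raises r.PlanningError and nothing moves.
- r.hand_in(): hands the job in, once; it reports no verdict.
Readings, each from a call of its own:
- r.current_t(): time.
- r.current_q(): joint angles.
- r.current_qvel(): joint speeds.
- r.current_effort(): joint torques, N m.
- r.current_tool_pos(): TCP position.
- r.current_ee_rot(): TCP orientation.
- r.current_contact_force(): force on the tool from outside, world axes, zero at the start.
- r.current_torque(): the same for the moment, N m.
- r.current_opening(): opening from 0.0 (shut) to 1.0 (fully open).
Only numpy, scipy, OpenCV 4.12 (cv2) and the standard library are available. Lean on these libraries where they do the work, as an engineer would, in place of code of your own. Each camera call takes 0.05 s, during which the arm holds its last target.

### The job

Pick up the small dish with the blue glaze inside and put it, upright and well centred, on the round top of the little banding wheel, so that no part of its rim hangs over the edge and it is ready for its rim to be painted. It is brittle pottery, so set it down rather than letting it drop, and leave the green-glazed dish and the plain unglazed one where they are.

Things in the scene. Friction and masses are not known exactly. Their poses are not given: they have to be found in the camera images.
- dish_blue_center (a point): Centre, half-way up (14 mm above its underside), of the dish to move: a round cream pottery dish glazed deep blue inside, 60 mm across, 28 mm high, about 80 g, standing upright on the table. Its outside wall is vertical from 9 mm above the underside up to the rim; below that it narrows to a flat foot 44 mm across. z axis up.
- wheel_top (a point): Centre of the upper face of the banding wheel's head: a flat metal disc 90 mm across and 10 mm thick with silver and dark grey concentric rings, its upper face 60 mm above the table, on a dark metal foot 86 mm across which is fixed to the table. The head turns about its vertical axis with slight friction; its turn does not matter. z axis up.
- dish_green_center (a point): Centre, half-way up, of a bystander dish of the same shape and size, glazed light green inside. To be left where it stands.
- dish_plain_center (a point): Centre, half-way up, of a bystander dish of the same shape and size, plain cream without glaze. To be left where it stands.
Things that resemble listed ones, but are neither listed nor needed, are in the scene too. Leave any orange or red look-alike of the part that bears dish_blue_center alone. What is shaped like the part that bears wheel_top but pink or red is not meant.

How it is judged:
At the end, for the whole second after the job is handed in: The blue-glazed dish stands upright (within about 9 degrees) and at rest on the wheel's top, its centre within 12 mm of the wheel's axis (so its rim does not overhang), released; the green and the plain dish are within 30 mm of where they started (horizontal distance between dish_blue_center and wheel_top below 0.012 m and z of dish_blue_center in the frame of wheel_top between 0.01 and 0.018 m and angle between dish_blue_center's own z axis and vertical below 0.15 rad and linear speed of dish_blue below 0.02 m/s and distance of each of dish_green_center, dish_plain_center from where it was at the start of the episode below 0.03 m); the robot touches nothing.
It fails at once if the blue dish falls freely (faster than 0.7 m/s without being held: a drop of more than about 25 mm) (linear speed of dish_blue above 0.7 m/s and contact force between the fingers and dish_blue below 0.05 N).
It fails at once if the green or the plain dish is pushed more than 30 mm from its place (distance of any of dish_green_center, dish_plain_center from where it was at the start of the episode above 0.03 m).
It also fails if it takes over 32 s, if anything falls off the work surface, if the arm or the gripper's body presses on something with over 40 N, if the wrist force passes 120 N, or if a joint passes its speed limit or range.

## Working session

There is one attempt and no reset: what is moved stays moved. The work goes in short steps, each a Python script; the robot and the scene stay as the last script left them, time stands still between calls to the robot, and variables do not carry over. Pictures are saved under pics/ and viewed, and the job is handed in when it is done.

```bash
mkdir -p pics
python3 - <<'E'
from cell import r, optics
import cv2, numpy as np
for n in("scene","top"):
    i=optics.get_image(n); cv2.imwrite(f"pics/{n}0.png",i["pixels"][:,:,::-1])
    np.savez(f"{n}0.npz",**i)
    print(n,i["fx"],i["cx"],i["cy"],np.round(i["camera_from_world"],3).tolist())
print(r.current_t(),r.finger_overhang,r.current_ee_rot())
E
```

```text
scene 383.3093450704789 276.4728792811729 213.46610705457448 [[-0.196, 0.98, -0.012, 0.092], [0.729, 0.138, -0.671, -0.344], [-0.656, -0.141, -0.741, 1.189], [0.0, 0.0, 0.0, 1.0]]
top 428.3708559233828 274.8013698913937 215.50696571379694 [[-0.013, -0.999, 0.035, 0.003], [-0.985, 0.007, -0.174, 0.522], [0.174, -0.037, -0.984, 0.842], [0.0, 0.0, 0.0, 1.0]]
0.1 0.022 [ 1.78432720e-01  9.83951976e-01 -5.06772262e-04 -1.30174643e-04]
```

View pics/scene0.png

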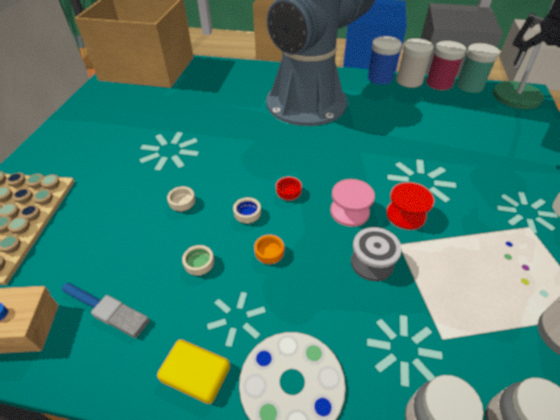

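View pics/top0.png

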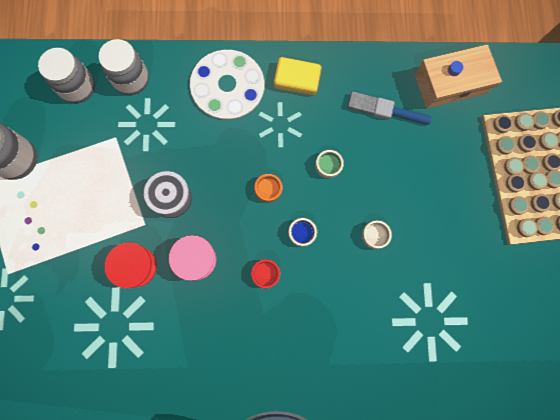

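Scene view: the dish-like things are at (247,211) blue inside, (289,188) red, (269,250) orange, (198,261) green and (181,199) plain. The blue-glazed, cream-walled one at (247,211), top view (302,232), fits. The wheel-like things are at (377,250) silver and grey rings, (352,200) pink and (409,205) red. The ringed one, top view (166,193), fits. I'll measure both and confirm them in a crop.

```bash
cat > h.py <<'E'
import numpy as np, cv2
def ray(i,u,v,z):
    T=i["camera_from_world"];R=T[:3,:3];t=T[:3,3]
    d=R.T@np.array([(u-i["cx"])/i["fx"],(v-i["cy"])/i["fy"],1.]);c=-R.T@t
    return (c+d*(z-c[2])/d[2])
def depthpts(i):
    T=i["camera_from_world"];D=i["depth"];v,u=np.indices(D.shape)
    P=np.stack([(u-i["cx"])/i["fx"]*D,(v-i["cy"])/i["fy"]*D,D],-1)
    return (P-T[:3,3])@T[:3,:3]
def circ(P):
    A=np.c_[2*P,np.ones(len(P))];s=np.linalg.lstsq(A,(P**2).sum(1),rcond=None)[0]
    return s[0],s[1],np.sqrt(s[2]+s[0]**2+s[1]**2)
def rimfit(i,u,v,z,w=30,hsv=None):
    """non-green-cloth blob around (u,v); hull points cast on plane z; circle"""
    hs=cv2.cvtColor(i["pixels"],cv2.COLOR_RGB2HSV).astype(int)
    m=hsv(hs).astype(np.uint8);mm=np.zeros_like(m);mm[v-w:v+w,u-w:u+w]=m[v-w:v+w,u-w:u+w]
    n,l,st,_=cv2.connectedComponentsWithStats(mm)
    k=1+np.argmax(st[1:,4]);c=max(cv2.findContours((l==k).astype(np.uint8),cv2.RETR_EXTERNAL,cv2.CHAIN_APPROX_NONE)[0],key=cv2.contourArea)
    e=cv2.fitEllipse(c)
    P=np.array([ray(i,a,b,z)[:2] for a,b in c[:,0].astype(float)])
    return e,circ(P),c
E
python3 - <<'E'
from h import *
I={n:dict(np.load(n+"0.npz")) for n in("scene","top")}
blue=lambda h:(h[...,0]>108)&(h[...,0]<135)&(h[...,1]>120)
for n,(u,v) in dict(scene=(247,211),top=(302,232)).items():
    i=I[n];e,c,_=rimfit(i,u,v,0.026,22,blue);print(n,"blue",np.round(e[0],1),np.round(c,4))
    # cloth is saturated green; rim/grey are low saturation
    low=lambda h:(h[...,1]<130)|blue(h)
    e,c,_=rimfit(i,u,v,0.028,22,low);print(n,"dish",np.round(e[0],1),np.round(c,4))
wl=dict(scene=(377,244),top=(166,193))
for n,(u,v) in wl.items():
    i=I[n];P=depthpts(i);Z=P[...,2]
    for nm,(a,b),zr in (("wheel",(u,v),(.054,.066)),("bl",dict(scene=(247,211),top=(302,232))[n],(.022,.034))):
        s=np.s_[b-28:b+28,a-28:a+28];Q=P[s].reshape(-1,3);Q=Q[(Q[:,2]>zr[0])&(Q[:,2]<zr[1])]
        h=cv2.convexHull(Q[:,:2].astype(np.float32));print(n,nm,len(Q),cv2.minEnclosingCircle(h),circ(h[:,0].astype(float)),Q[:,2].mean())
i=I["top"];P=depthpts(i)
for nm,(a,b) in dict(red=(265,274),orange=(268,187),green=(329,163),plain=(377,235),pink=(192,258)).items(): print(nm,ray(i,a,b,.028 if nm!="pink" else .06).round(3))
a=cv2.resize(i["pixels"][150:290,110:400],None,fx=2.7,fy=2.7);cv2.imwrite("pics/crop_top.png",a[:,:,::-1])
E
```

```text
scene blue [246.6 207.8] [ 0.49  -0.063  0.019]
scene dish [246.8 209.8] [ 0.4967 -0.0609  0.0366]
top blue [302.1 231.5] [ 0.4906 -0.0603  0.0219]
top dish [302.2 231.6] [ 0.4903 -0.0605  0.0308]
scene wheel 1456 ((0.5708552002906799, 0.21908676624298096), 0.04617469757795334) (np.float64(0.5712253408497061), np.float64(0.21871196810628593), np.float64(0.044739784827999944)) 0.061394740380007334
scene bl 281 ((0.518526017665863, -0.03515271469950676), 0.06809595227241516) (np.float64(0.5195872507038282), np.float64(-0.033960849230021545), np.float64(0.05985382794521823)) 0.02764814421003946
top wheel 1499 ((0.5698562860488892, 0.2210637331008911), 0.04551658779382706) (np.float64(0.5699126596410471), np.float64(0.2212241075061801), np.float64(0.04471700483177152)) 0.05927392474334064
top bl 212 ((0.49085134267807007, -0.06021229177713394), 0.029923146590590477) (np.float64(0.4908658718036566), np.float64(-0.0603022815273096), np.float64(0.02947476785036113)) 0.02647969868501948
red [0.403 0.019 0.028]
orange [0.587 0.011 0.028]
green [ 0.64  -0.122  0.028]
plain [ 0.481 -0.219  0.028]
pink [0.435 0.164 0.06 ]
```

View pics/crop_top.png

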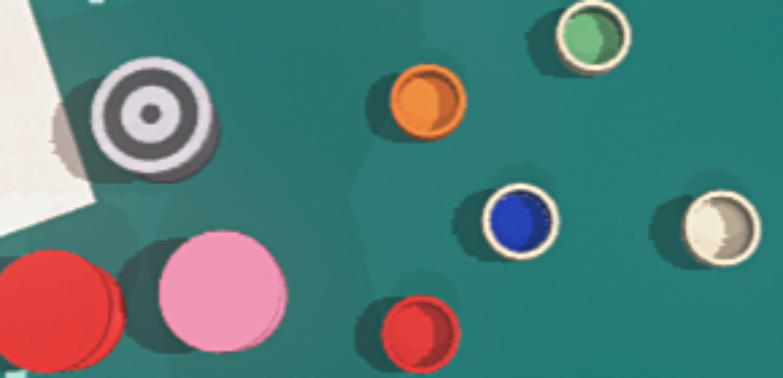

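The crop confirms both. The dish with the cream wall and deep-blue inside is at crop (520,221), and the silver/grey ringed wheel is at (151,115). The dish is at about (0.4905, -0.0605) and the wheel at about (0.570, 0.2205), and the two views agree to within about 3 mm. Next is the grasp, with the jaws along y.

Run:
```python
from cell import r, optics
import cv2, numpy as np
q=[0,1,0,0]; D=[0.4905,-0.0605]
r.move_to(D+[0.15],q)
r.move_linear(D+[0.06],vel=0.15)
r.move_linear(D+[0.027],vel=0.06)
print(r.current_t(),r.current_tool_pos(),r.current_contact_force())
r.set_gripper(0.0,25)
print(r.current_t(),r.current_opening(),r.current_contact_force())
r.move_linear(D+[0.067],vel=0.08)
print(r.current_t(),r.current_opening(),r.current_contact_force())
for n in("scene","top"):
    i=optics.get_image(n); np.savez(n+"1.npz",**i)
    u,v=dict(scene=(247,200),top=(302,232))[n]
    cv2.imwrite(f"pics/{n}1.png",cv2.resize(i["pixels"][v-100:v+100,u-130:u+130],None,fx=3,fy=3)[:,:,::-1])
```

```text
3.8833 [ 0.49053309 -0.06050103  0.02694243] [ 1.04174516 -0.4740263  -0.24438243]
4.25 0.681310167094556 [-0.89801651  0.03234201  5.21815494]
4.9 0.6774912493610606 [-0.54159408  0.11928521 -0.63114222]
```

View pics/scene1.png

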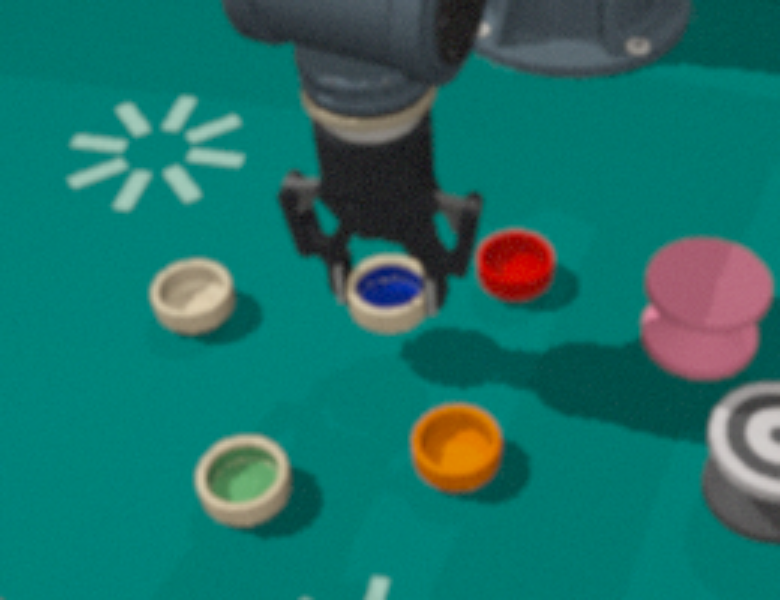

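Scene picture: the blue dish hangs level between the pads at crop (388,290), clear of the table, and the neighbours haven't moved. Next I'll carry it over and set it down, watching the force.

Run:
```python
from cell import r, optics
import cv2, numpy as np
W=[0.570,0.2205]
r.move_linear([0.4905,-0.0605,0.15],vel=0.15)
r.move_linear(W+[0.15],vel=0.15)
r.move_linear(W+[0.100],vel=0.08)
r.sleep(0.3)
f0=r.current_contact_force(); print(r.current_t(),r.current_opening(),f0,r.current_tool_pos())
for n in("scene","top"):
    i=optics.get_image(n); np.savez(n+"2.npz",**i)
    u,v=dict(scene=(377,230),top=(170,193))[n]
    cv2.imwrite(f"pics/{n}2.png",cv2.resize(i["pixels"][v-70:v+70,u-90:u+90],None,fx=4,fy=4)[:,:,::-1])
```

```text
8.875 0.6831462023893023 [ 0.50039469 -1.08909278 -0.44814335] [0.57013616 0.22054148 0.10034891]
```

View pics/scene2.png

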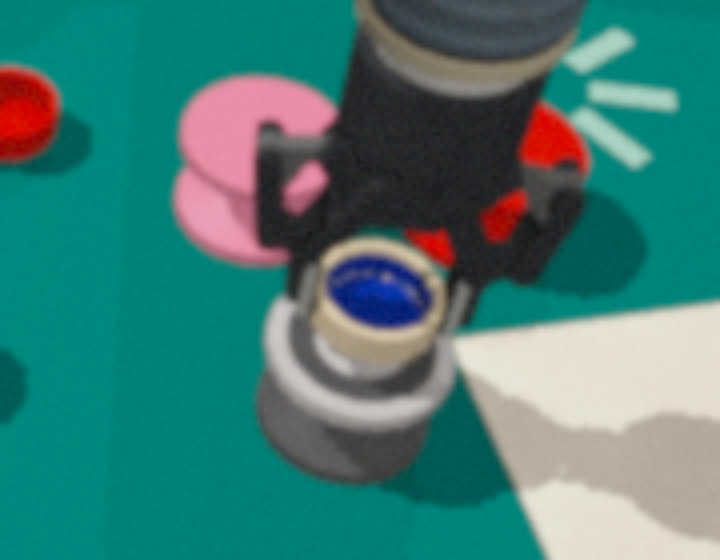

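View pics/top2.png

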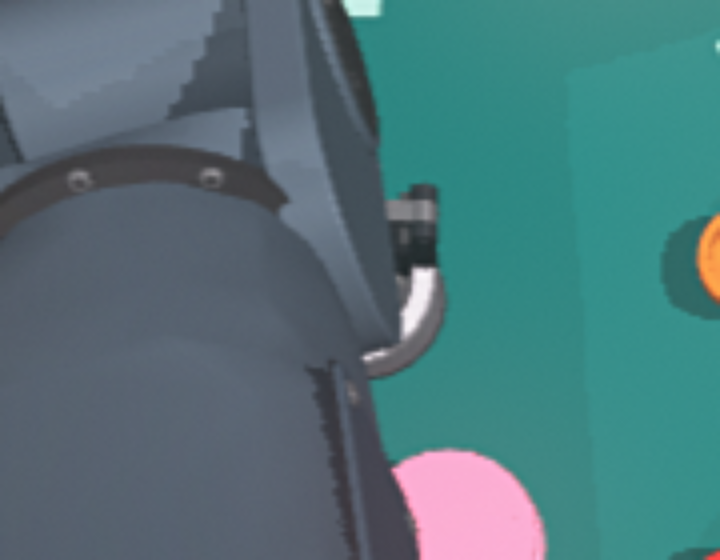

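Scene picture: the dish is held above the wheel, with its rim at crop (378,298) and the wheel under it at (360,350). The arm hides both in the top view. I'll check the dish's tilt and offset from the rim depth before lowering.

Run:
```python
from h import *
i=dict(np.load("scene2.npz"));P=depthpts(i)
hs=cv2.cvtColor(i["pixels"],cv2.COLOR_RGB2HSV).astype(int)
for n in "12":
    i=dict(np.load(f"scene{n}.npz"));P=depthpts(i);hs=cv2.cvtColor(i["pixels"],cv2.COLOR_RGB2HSV).astype(int)
    u0=(247,200) if n=="1" else (377,230)
    blue=((hs[...,0]>108)&(hs[...,0]<135)&(hs[...,1]>120)).astype(np.uint8)
    s=np.zeros_like(blue);s[u0[1]-40:u0[1]+40,u0[0]-40:u0[0]+40]=1
    blue*=s
    c=max(cv2.findContours(blue,cv2.RETR_EXTERNAL,cv2.CHAIN_APPROX_NONE)[0],key=cv2.contourArea)
    fill=cv2.drawContours(np.zeros_like(blue),[c],-1,1,-1)
    ring=(cv2.dilate(fill,np.ones((9,9)))>0)&(fill==0)&(hs[...,0]>8)&(hs[...,0]<32)&(hs[...,1]>30)
    Q=P[ring];z=0.067 if n=="1" else .1
    Q=Q[(Q[:,2]>z-.01)&(Q[:,2]<z+.014)]
    m=Q.mean(0);cand=Q
    for _ in range(6):
        A=np.c_[cand[:,:2]-m[:2],np.ones(len(cand))];p=np.linalg.lstsq(A,cand[:,2],rcond=None)[0]
        res=Q[:,2]-np.c_[Q[:,:2]-m[:2],np.ones(len(Q))]@p; cand=Q[(res>-.002)]
    print(n,len(Q),len(cand),"slopes",p.round(3),"circ",circ(cand[:,:2]),cv2.fitEllipse(c),m)
    print(" ray blue ctr",ray(i,*cv2.fitEllipse(c)[0],z-.001))
```

```text
1 175 130 slopes [-0.002 -0.016  0.069] circ (np.float64(0.4917069646186325), np.float64(-0.06062131215918384), np.float64(0.027470532128987205)) ((246.55206298828125, 195.1050567626953), (11.740023612976074, 19.496238708496094), 84.56570434570312) [ 0.49678902 -0.06353877  0.06762769]
 ray blue ctr [ 0.48964199 -0.06035197  0.066     ]
2 245 193 slopes [ 0.006 -0.01   0.102] circ (np.float64(0.5714509487202236), np.float64(0.21976080274788257), np.float64(0.027190729856978044)) ((381.3900146484375, 232.52857971191406), (15.082109451293945, 23.769149780273438), 104.8134994506836) [0.57301562 0.22056212 0.10124807]
 ray blue ctr [0.56987387 0.22033731 0.099     ]
```

The dish is level (slopes ≤0.02) and its centre is within 2 mm of the wheel axis. Lowering it in small steps until it touches.

Run:
```python
from cell import r, optics
import cv2, numpy as np
W=[0.570,0.2205]
r.move_linear(W+[0.091],vel=0.05); r.sleep(0.2)
f0=r.current_contact_force()[2]
z=0.091
while z>0.084:
    z-=0.0007; r.move_linear(W+[z],vel=0.02); r.sleep(0.15)
    f=r.current_contact_force()[2]-f0; print(round(z,4),round(f,2),r.current_tool_pos()[2].round(4))
    if f>3: break
print(r.current_t())
```

```text
0.0903 -0.53 0.0903
0.0896 0.74 0.0896
0.0889 1.39 0.0889
0.0882 0.1 0.0882
0.0875 0.8 0.0876
0.0868 8.01 0.0875
11.9083
```

Contact at TCP z ≈ 0.087, exactly as expected. Releasing and retreating.

Run:
```python
from cell import r, optics
import cv2, numpy as np
W=[0.570,0.2205]
for o in (0.75,0.85,1.0): r.set_gripper(o)
r.sleep(0.2)
print(r.current_opening(),r.current_contact_force())
r.move_linear(W+[0.13],vel=0.06)
r.move_linear(W+[0.25],vel=0.15)
q=list(r.current_q()); q[0]+=0.7; r.set_joints(q)
print(r.current_t(),r.current_tool_pos())
for n in("scene","top"):
    i=optics.get_image(n); np.savez(n+"3.npz",**i); cv2.imwrite(f"pics/{n}3.png",i["pixels"][:,:,::-1])
from h import *
blue=lambda h:(h[...,0]>108)&(h[...,0]<135)&(h[...,1]>120)
for n,(u,v) in dict(scene=(380,240),top=(166,193)).items():
    i=dict(np.load(n+"3.npz"));e,c,_=rimfit(i,u,v,0.086,25,blue);print(n,np.round(e[0],1),np.round(c,4),ray(i,*e[0],.086))
```

```text
0.9976916650133029 [ 0.20447947  0.15514587 -0.39915026]
16.25 [0.29457656 0.53498548 0.24887696]
scene [380.  236.9] [0.5696 0.2201 0.0198] [0.56992826 0.22021953 0.086     ]
top [162.5 189.5] [0.5688 0.2207 0.0211] [0.56861153 0.22070633 0.086     ]
```

View pics/top3.png

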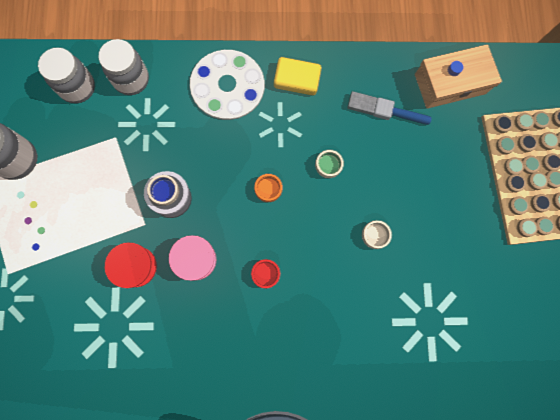

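View pics/scene3.png

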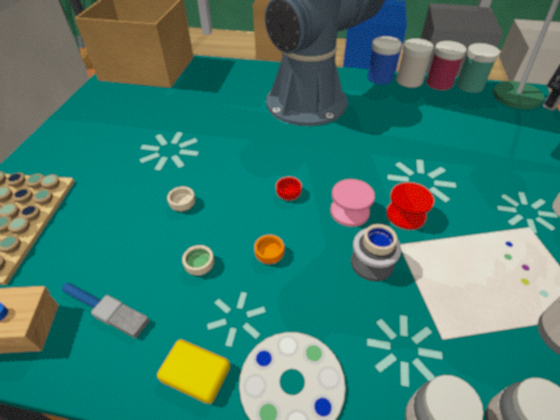

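The dish stands upright on the wheel in both views (top (162,190), scene (380,237)). The green dish is still at (329,163) and the plain one at (377,235), as at the start, and the arm is clear.

```bash
python3 -c "
from cell import r
r.hand_in(); print(r.current_t())"
```

```text
the job is handed in; nothing more can be done
the job is handed in; nothing more can be done
```

The blue-glazed dish is on the banding wheel, upright and centred, and the job is handed in at about 16 s of the 32 s allowed. I gripped it from outside at 25 N, carried it level, and lowered it in 0.7 mm steps until it touched (about 8 N) before opening the jaws and backing away.

**Centring:** both camera views put the dish's centre about 1–1.5 mm from the wheel's axis, against a limit of 12 mm. The views differ from each other by about 1.5 mm, within calibration.

**Upright:** the rim measured level just before lowering. After release I judged it only by eye in the pictures.

**Other dishes:** the green and plain dishes are at the same pixels as at the start.

No check failed.

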